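# Slide the bun pan under the warmer

## Robot

A 6-joint arm with a two-finger parallel gripper is mounted at the origin on the work surface. World frame = base frame: x ahead of the robot, y to its left, z up, the work surface at z = 0. Lengths are in m, angles in rad, forces in N, time in s.
With the tool pointing down it reaches from about 0.4 to 0.925 m from the base axis. Payload 3.4 kg.
Tool frame: the origin (TCP) lies midway between the tips of the shut fingers; the grasp point (between the pads) lies 19 mm behind it; z points along the fingers, y is the line along which they close (so a half turn about z gives the same grasp; the last joint's range is limited). The gripper opens to 85 mm and grips with 20 to 120 N. Pads are 22 mm wide; open, the fingers measure 114 mm over their backs; the gripper's body (76 mm by 85 mm) begins 54 mm behind the grasp point. The pads swing forward as they close: fully open they stand 13 mm farther back than shut.
Start: joints at [1.25, 0.307, 1.506, -0, 1.328, -0.073], TCP at [0.141, 0.557, 0.194] pointing down, gripper open.
Joint ranges: [-3.12, 3.12], [-1.05, 2.28], [0.14, 2.33], [-1.42, 4.57], [0.1, 2.73], [-2.68, 2.68]. Speed limits (rad/s): [2.57, 2.57, 3.14, 3.14, 3.14, 3.14].

## Interface

Orientations are given as a rotation vector (axis times angle).
In Python, from station import ctrl gives the robot as it stands.
- The arm moves only by the tool play_rows, never from a script. Its argument "series" is a list of rows, each a list of 4 numbers: the shift along the tool's x, y, z in mm, then the turn about the tool's z in degrees. In form: [[tx, ty, tz, yaw], ...]. A call has 1 to 20 rows; each row shifts and turns the commanded pose from where the row before left it, along the tool's axes as they then stand; what a row does not reach is not made up. A row lasts 1/10 s, in which the tool goes at most 50 mm and 8.59 degrees, less where a joint would pass 70% of its speed; a pose out of reach is approached as far as the arm can. A call is refused whole if a number of a shift passes 50 or a number of a turn 8.59, either way. A call with a gripper value outside its range is refused whole. "fingers" is the gripper command: -1 is shut, 1 is fully open, values between are in proportion, set as the call begins (left out, the last holds). The fingers move at their own pace and stop on an object; "force" is the grip in N (left out, the last holds). Time passes only in rows, so rows that do not move let the fingers close. It gives the time, the measured TCP pose, the force, the opening and the grip force at its end, in the units of the state.
- ctrl.observe(): the state, without advancing time (a new reading comes with each control period).
- ctrl.get_image(name): name is "side" or "top"; returns a dict with "color" (480x640x3 uint8, blue, green, red), "mtx" (3x3 intrinsics, pixels), "rvec" (rotation vector, rad) and "tvec" (3), from world to camera coordinates, as OpenCV has them. Camera axes: x right, y down, z forward; pixel columns grow to the right and rows downward; lengths in m; the calibration is good to about 2 mm. A picture is of the moment at which its call begins. There is no depth.
- ctrl.hand_in(): hands the job in; it is judged then, once.
The state is a dict: "time_s": time; "joints": joint angles; "qvel": joint speeds; "effort": joint torques, N m; "position": TCP position; "orientation": TCP orientation; "ft_force": force on the tool from outside, world axes, zero at the start; "torque": the same for the moment, N m; "gripper_width": finger opening in m; "gripper_force": force on a finger pad.
Only numpy, scipy, OpenCV 4.12 (cv2) and the standard library are available. Lean on these libraries where they do the work, as an engineer would, in place of code of your own. Each camera call takes 0.05 s, during which the arm holds its last target. There are 200 camera calls.

## Task

Slide the shallow pan with the two buns and the black handle along the worktop, without lifting it, in under the middle of the red-fronted warmer: straight in, front wall of the pan in line with the warmer's front edge, so that only the handle sticks out towards the robot. Do not knock the warmer with the pan or the arm, let go at the end, and leave the deep pan with the red handle where it stands.

Things in the scene. Friction and masses are not known exactly. Their poses are not given: they have to be found in the camera images.
- bun_pan: Low aluminium pan, loose, about 0.5 kg, two buns fixed in it; 120 (x) by 140 (y) mm, walls 30 mm high, bun tops 44 mm. Origin: centre of its underside, on the worktop; z up; front wall at x = -60. A straight black handle sticks out of the front wall along the pan's -x, roughly towards the robot: grip x = -197 to -87 mm (middle about -145), 18 mm wide, 20 to 40 mm above the worktop.
- warmer: Fixed food warmer: flat steel hood, red front face and red strip along the top front edge, knobs on top, four posts, open below. Hood 160 (x) by 300 (y) mm, underside 85 mm, top 125 mm (knobs 142) above the worktop. Origin: on the worktop below the hood's centre; x points from the red front (at x = -80, facing the robot) to the back. Posts 16 mm square at x = +-72, y = +-142 mm: 268 mm clear between them.
- deep_pan: Bystander, to be left alone: loose empty pan of the same footprint, but 100 mm deep (too tall for the warmer), with a red handle of the same length 70 to 90 mm above the worktop. Origin: centre of its underside; handle along its own -x, roughly towards the robot.

How it is judged:
By the outcome, as a careful person would: the job done as asked, in the order asked, and still so for the second after the job is handed in, with the robot touching nothing.
It also fails if it takes over 45 s, if anything falls off the work surface, if the arm or the gripper's body presses on something with over 40 N, if the wrist force passes 120 N, or if a joint passes its speed limit or range.

## Working session

There is one attempt and no reset: what is moved stays moved. The work goes in short steps, Python scripts to look and compute and a tool call to move; the robot and the scene stay as the last step left them, time stands still between calls to the robot, and variables do not carry over. Pictures are saved under pics/ and viewed, at most 10 in all, crops included, and the job is handed in when it is done.

Besides the shell and the picture viewer there is one more tool, called after ">>>" as name([rows], argument=value, ...), one row to a line, values as JSON. play_rows: Moves the arm, as the interface text tells. Its arguments: {"type":"object","properties":{"series":{"type":"array"},"fingers":{"type":"number"},"force":{"type":"number"}},"required":["series"]}

```bash
mkdir -p pics
python3 - <<'E'
from station import ctrl
import cv2
s=ctrl.observe();print({k:s[k] for k in('time_s','position','orientation','gripper_width','ft_force')})
for n in('side','top'):
    d=ctrl.get_image(n);cv2.imwrite(f'pics/{n}0.png',d['color']);print(n,d['mtx'],d['rvec'],d['tvec'])
E
```

```text
{'time_s': 0.0, 'position': array([0.14082603, 0.55671635, 0.19279877]), 'orientation': array([-3.88188301e-01, -3.11714219e+00,  3.06728952e-03]), 'gripper_width': 0.08569548866578197, 'ft_force': array([-0.41069589,  0.51717157,  0.17949906])}
side [[498.21734256   0.         326.45715928]
 [  0.         498.21734256 233.07135669]
 [  0.           0.           1.        ]] [ 0.19622923  2.98388122 -0.86433524] [ 0.6725729  -0.0373212   0.97108496]
top [[618.81934679   0.         316.53289424]
 [  0.         618.81934679 234.39225764]
 [  0.           0.           1.        ]] [ 2.1334731  -2.197459    0.08641687] [0.03546047 0.66667829 1.22546629]
```

View pics/side0.png

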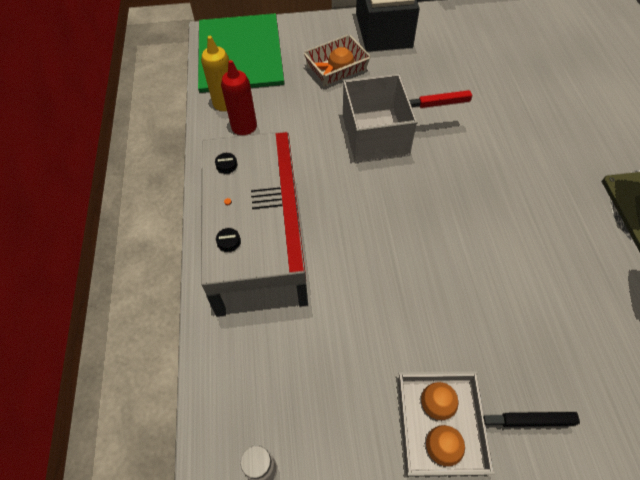

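View pics/top0.png

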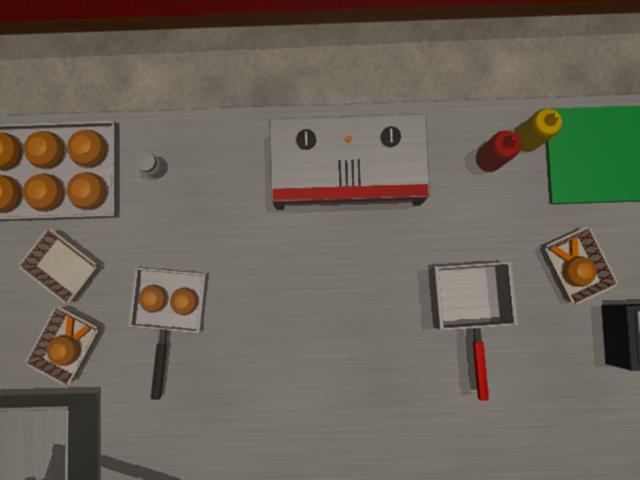

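The side view shows the bun pan around (445,425) with its handle out to (578,419), the warmer's red edge from (282,133) to (296,270), and the deep pan at (380,115). In the top view the bun pan is at (169,300) with its handle down to (156,397). The warmer spans (271–428, 117–205) and the deep pan is at (473,296).

```bash
cat > h.py <<'E'
import cv2,numpy as np
from station import ctrl
def cam(n):
    d=ctrl.get_image(n);R=cv2.Rodrigues(np.array(d['rvec']))[0];d['R']=R;d['t']=np.array(d['tvec']).ravel();d['C']=-R.T@d['t'];return d
def ray(d,p): return d['R'].T@np.linalg.inv(d['mtx'])@np.array([p[0],p[1],1.])
def plane(d,p,z): r=ray(d,p);return d['C']+r*(z-d['C'][2])/r[2]
def tri(a,p,b,q):
    A=[d['mtx']@np.c_[d['R'],d['t']] for d in(a,b)]
    X=cv2.triangulatePoints(A[0],A[1],np.array(p,float).reshape(2,1),np.array(q,float).reshape(2,1)).ravel();return X[:3]/X[3]
def mask(d,kind,box):
    x0,y0,x1,y1=box;h=cv2.cvtColor(d['color'],cv2.COLOR_BGR2HSV)
    r={'black':lambda:cv2.inRange(h,(0,0,0),(180,255,55)),'orange':lambda:cv2.inRange(h,(5,140,80),(20,255,255)),
     'red':lambda:cv2.inRange(h,(0,190,60),(4,255,255))|cv2.inRange(h,(174,190,60),(180,255,255))}[kind]()
    m=np.zeros_like(r);m[y0:y1,x0:x1]=r[y0:y1,x0:x1];return m
def blobs(m,amin=60):
    c=[c for c in cv2.findContours(m,cv2.RETR_EXTERNAL,cv2.CHAIN_APPROX_NONE)[0] if cv2.contourArea(c)>amin]
    return sorted(c,key=cv2.contourArea,reverse=True)
def ends(c): # midpoints of the short sides of min-area rect
    b=cv2.boxPoints(cv2.minAreaRect(c));e=[(b[i]+b[(i+1)%4])/2 for i in range(4)]
    l=[np.linalg.norm(b[i]-b[(i+1)%4]) for i in range(4)]
    return (e[0],e[2]) if l[0]<l[1] else (e[1],e[3])
def cen(c): m=cv2.moments(c);return np.array([m['m10']/m['m00'],m['m01']/m['m00']])
E
python3 - <<'E'
from h import *
np.set_printoptions(precision=4,suppress=True)
s,t=cam('side'),cam('top');print('C',s['C'],t['C'])
hs=sorted(ends(blobs(mask(s,'black',(480,400,600,440)))[0]),key=lambda p:p[0]);ht=sorted(ends(blobs(mask(t,'black',(130,325,190,405)))[0]),key=lambda p:p[1])
print(hs,ht)
for a,b in zip(hs,ht): print('handle',tri(s,a,t,b),plane(t,b,.03),plane(s,a,.03))
bs=sorted(map(cen,blobs(mask(s,'orange',(400,370,500,475)))[:2]),key=lambda p:p[1]);bt=sorted(map(cen,blobs(mask(t,'orange',(130,270,210,330)))[:2]),key=lambda p:-p[0])
for a,b in zip(bs,bt): print('bun',a,b,tri(s,a,t,b))
for d,box in((s,(265,125,310,280)),(t,(265,180,435,210))):
    c=blobs(mask(d,'red',box))[0];b=cv2.boxPoints(cv2.minAreaRect(c));ap=cv2.approxPolyDP(c,3,True)[:,0]
    print('red',b.tolist(),ap.tolist());
    for p in ap: print(p,plane(d,p,.125))
for d,box in((s,(410,80,480,120)),(t,(465,330,495,405))):
    print('deep',[plane(d,p,.08) for p in ends(blobs(mask(d,'red',box))[0])])
E
python3 - <<'E'
import cv2
a=cv2.imread('pics/top0.png');b=cv2.imread('pics/side0.png')
import numpy as np
u=np.hstack([cv2.resize(a[255:410,120:220],None,fx=3.5,fy=3.5),cv2.resize(b[360:480,390:510],(430,542))[:542]][:1]) 
v=cv2.resize(b[365:480,390:500],None,fx=4,fy=4)
H=max(u.shape[0],v.shape[0]);p=lambda i:cv2.copyMakeBorder(i,0,H-i.shape[0],0,0,0)
cv2.imwrite('pics/crop1.png',np.hstack([p(u),p(v)]))
E
```

```text
C [0.732  0.4597 0.806 ] [ 0.5482 -0.0013  1.2833]
[array([484. , 419.5], dtype=float32), array([578. , 419.5], dtype=float32)] [array([163.4085, 329.8232], dtype=float32), array([155.7866, 398.4207], dtype=float32)]
handle [0.4843 0.3294 0.0301] [0.484  0.3295 0.03  ] [0.4846 0.3292 0.03  ]
handle [0.3479 0.3465 0.0296] [0.3491 0.3455 0.03  ] [0.3465 0.3474 0.03  ]
bun [439.4038 400.643 ] [183.2363 301.1204] [0.5404 0.2916 0.0187]
bun [445.0446 445.2804] [151.9691 298.3735] [0.548  0.3553 0.0192]
red [[275.3521728515625, 133.47152709960938], [288.52099609375, 132.13555908203125], [302.5006103515625, 269.9347229003906], [289.331787109375, 271.27069091796875]] [[280, 133], [276, 136], [289, 268], [301, 270], [287, 134]]
[280 133] [ 0.7386 -0.1966  0.125 ]
[276 136] [ 0.7465 -0.1901  0.125 ]
[289 268] [0.7473 0.0882 0.125 ]
[301 270] [0.7292 0.0941 0.125 ]
[287 134] [ 0.726  -0.1923  0.125 ]
red [[273.7209777832031, 189.07122802734375], [425.9785461425781, 184.31317138671875], [426.2966003417969, 194.49072265625], [274.0390319824219, 199.248779296875]] [[426, 185], [274, 190], [274, 198], [426, 194]]
[426 185] [ 0.746 -0.195  0.125]
[274 190] [0.7455 0.0926 0.125 ]
[274 198] [0.7302 0.093  0.125 ]
[426 194] [ 0.7288 -0.1942  0.125 ]
deep [array([ 0.3357, -0.293 ,  0.08  ]), array([ 0.4467, -0.2882,  0.08  ])]
deep [array([ 0.4472, -0.2874,  0.08  ]), array([ 0.339, -0.292,  0.08 ])]
```

View pics/crop1.png

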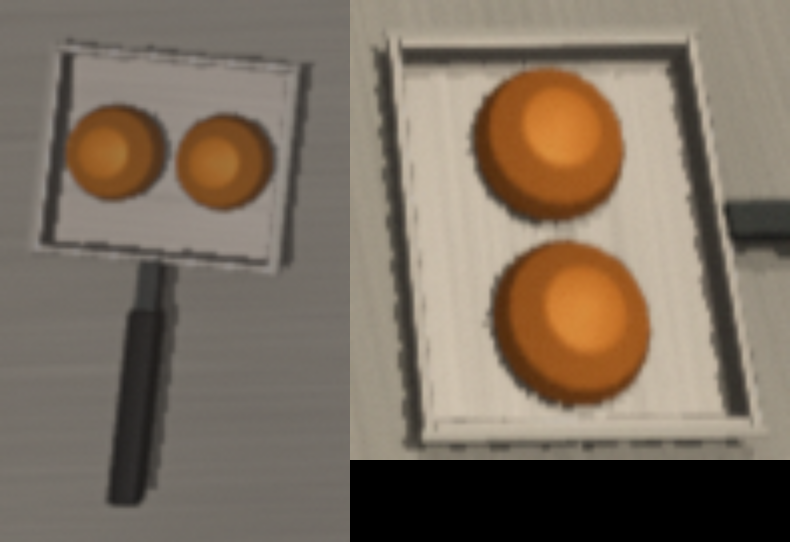

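The crop shows the rim corners at top-view pixels (137,268), (205,274), (199,332) and (131,326). That matches the handle and bun result: pan centre about (0.544, 0.322), yaw about -7°, handle at z = 0.030. Next I'll refine the warmer's front edge and work out the approach.

```bash
cat >> h.py <<'E'
def front(t):
    """warmer front edge and ends of red strip in top view, plane z=.125"""
    c=t['color'].astype(float);r=c[:,:,2]-c[:,:,1];P=[[],[]]
    for x in range(285,418,4):
        v=r[175:215,x];m=v.max()/2;i=int(v.argmax())
        a=i
        while v[a]>m:a-=1
        b=i
        while v[b]>m:b+=1
        P[0].append(plane(t,(x,175+a+(m-v[a])/(v[a+1]-v[a])),.125)[:2]);P[1].append(plane(t,(x,175+b-1+(v[b-1]-m)/(v[b-1]-v[b])),.125)[:2])
    return [np.polyfit(np.array(p)[:,1],np.array(p)[:,0],1) for p in P]
def rel(dst,yaw):
    """tool-frame shift (mm) and turn (deg) so TCP is at dst and tool y is along world (-sin yaw,cos yaw) or its opposite"""
    s=ctrl.observe();R=cv2.Rodrigues(np.array(s['orientation']))[0];d=R.T@(np.array(dst)-s['position'])*1000
    a=np.degrees(np.arctan2(-R[0,1],R[1,1]));e=(a-yaw+90)%180-90
    print('pos',s['position'],'tool x',R[:,0],'z',R[:,2],'shift',d,'turn',e,'j',np.round(s['joints'],2),'F',s['ft_force'],'w',s['gripper_width'],'t',s['time_s'])
E
python3 - <<'E'
from h import *
np.set_printoptions(precision=4,suppress=True)
t=cam('top')
for k in front(t): print('edge slope deg',np.degrees(k[0]),'x at y=-.05',np.polyval(k,-.05))
c=t['color'].astype(int);print((c[180:215,350,2]).tolist(),(c[180:215,350,1]).tolist())
print(c[160,262:280].tolist(),c[160,420:436].tolist());print(c[191:196:4,262:280,2].tolist(),c[191,420:436,2].tolist())
rel((.385,.3415,.12),-7)
E
```

```text
edge slope deg -0.0284004449619441 x at y=-.05 0.7485975995622939
edge slope deg -0.038267736957831075 x at y=-.05 0.726783560197591
[141, 143, 142, 143, 142, 134, 119, 135, 140, 140, 139, 139, 139, 139, 139, 139, 141, 129, 83, 68, 61, 59, 59, 59, 75, 100, 103, 101, 99, 100, 104, 116, 119, 118, 116] [135, 136, 135, 137, 138, 126, 72, 33, 32, 34, 33, 34, 32, 33, 34, 32, 33, 41, 53, 40, 28, 35, 47, 56, 70, 94, 98, 96, 95, 94, 99, 110, 113, 112, 111]
[[104, 111, 116], [106, 113, 117], [102, 109, 114], [93, 99, 104], [91, 96, 102], [90, 96, 101], [92, 97, 102], [88, 92, 98], [77, 83, 87], [97, 104, 109], [115, 122, 127], [117, 125, 130], [117, 123, 129], [117, 123, 130], [116, 124, 130], [117, 125, 130], [117, 125, 131], [117, 124, 130]] [[120, 128, 134], [119, 127, 133], [119, 127, 133], [120, 127, 133], [119, 126, 133], [121, 128, 133], [120, 127, 133], [103, 110, 115], [95, 100, 105], [102, 109, 114], [105, 112, 118], [105, 112, 119], [105, 112, 118], [104, 112, 118], [105, 112, 118], [105, 111, 117]]
[[118, 120, 116, 104, 101, 102, 102, 103, 99, 106, 131, 135, 136, 136, 136, 137, 137, 138], [119, 120, 118, 106, 104, 103, 105, 103, 100, 103, 129, 137, 137, 136, 136, 136, 136, 137]] [131, 130, 131, 130, 131, 133, 132, 133, 127, 107, 113, 120, 119, 119, 119, 119]
pos [0.1409 0.5571 0.1932] tool x [-0.9694  0.2453  0.0001] z [-0.0003 -0.0009 -1.    ] shift [-289.4964 -149.0688   73.3594] turn -7.199815831098107 j [ 1.25  0.31  1.51  0.    1.33 -0.07] F [ 0.2512  0.0969 -0.9792] w 0.0850405545453925 t 0.25
```

>>> play_rows([
  [-36,-18.5,0,-1.2],
  [-36,-18.5,0,-1],
  [-36,-18.5,0,-1],
  [-36,-18.5,0,-1],
  [-36,-18.5,0,-1],
  [-36,-18.5,0,-1],
  [-36,-18.5,20,-1],
  [-30,-15,20,0],
  [0,0,30,0],
  [0,0,0,0],
  [0,0,0,0],
], fingers=1)

```text
time_s: 1.35
position: [0.3908, 0.3634, 0.1235]
orientation: [-0.192, -3.134, 0.002]
ft_force: [0.3, -0.2, 0.7]
gripper_width: 0.0855
gripper_force: 0.0
```

Run:
```python
from h import *
np.set_printoptions(precision=4,suppress=True)
rel((.385,.3415,.010),-7)
t=cam('top');s=cam('side')
c=t['color'].astype(int)
for x in(325,375):print('back',x,c[105:125,x,1].tolist())
for p,z in(((350,197.8),.125),((350,198.5),.125),((350,204),.085),((350,117),.125),((350,160),.125),((270,160),.125),((430,160),.125),((349.8,191),.125)):print(p,z,plane(t,p,z))
c=s['color'].astype(int)
for y in(170,200,230):print('side R',c[y,280:312,2].tolist(),'G',c[y,280:312,1].tolist(),[plane(s,(u,y),.125)[:2] for u in(290,300)])
cv2.imwrite('pics/top1.png',t['color'])
```

```text
pos [0.3908 0.3634 0.1235] tool x [-0.9925  0.1221  0.0016] z [-0.0017 -0.0011 -1.    ] shift [  2.9421 -22.2913 113.5093] turn -0.01076060904182441 j [ 0.67  0.32  1.69  0.    1.14 -0.78] F [ 0.2995 -0.1956  0.6809] w 0.0854886951677528 t 1.35
back 325 [108, 114, 114, 115, 115, 111, 112, 116, 118, 119, 115, 111, 108, 121, 122, 122, 126, 125, 123, 124]
back 375 [115, 115, 117, 114, 114, 114, 114, 116, 113, 108, 102, 114, 123, 124, 126, 126, 126, 126, 125, 126]
(350, 197.8) 0.125 [ 0.7261 -0.0507  0.125 ]
(350, 198.5) 0.125 [ 0.7247 -0.0507  0.125 ]
(350, 204) 0.085 [ 0.72  -0.052  0.085]
(350, 117) 0.125 [ 0.8821 -0.056   0.125 ]
(350, 160) 0.125 [ 0.7986 -0.0532  0.125 ]
(270, 160) 0.125 [0.8035 0.099  0.125 ]
(430, 160) 0.125 [ 0.7937 -0.2047  0.125 ]
(349.8, 191) 0.125 [ 0.7391 -0.0508  0.125 ]
side R [157, 163, 161, 163, 161, 161, 163, 161, 159, 160, 156, 141, 128, 154, 157, 154, 155, 152, 155, 153, 156, 153, 155, 154, 156, 160, 161, 157, 154, 156, 157, 155] G [22, 23, 23, 25, 22, 24, 25, 23, 23, 24, 22, 42, 105, 111, 144, 146, 148, 144, 147, 144, 148, 145, 148, 144, 146, 151, 151, 147, 145, 146, 148, 149] [array([ 0.7282, -0.1062]), array([ 0.7107, -0.1038])]
side R [107, 118, 143, 161, 165, 165, 168, 164, 164, 168, 167, 166, 166, 166, 160, 114, 111, 127, 128, 147, 154, 150, 150, 151, 150, 152, 148, 145, 151, 154, 154, 154] G [100, 100, 45, 23, 25, 25, 26, 26, 22, 24, 27, 24, 25, 26, 24, 38, 67, 116, 123, 140, 146, 141, 143, 143, 142, 144, 141, 136, 144, 147, 144, 145] [array([ 0.734 , -0.0413]), array([ 0.7173, -0.039 ])]
side R [159, 162, 163, 163, 161, 151, 160, 164, 164, 162, 162, 163, 165, 162, 164, 166, 163, 162, 153, 97, 131, 130, 131, 153, 157, 155, 154, 155, 155, 152, 155, 153] G [150, 152, 154, 154, 143, 60, 25, 27, 26, 23, 21, 22, 27, 23, 25, 27, 24, 24, 33, 67, 83, 118, 123, 145, 149, 146, 144, 145, 146, 144, 145, 145] [array([0.7395, 0.0187]), array([0.7234, 0.0209])]
```

View pics/top1.png

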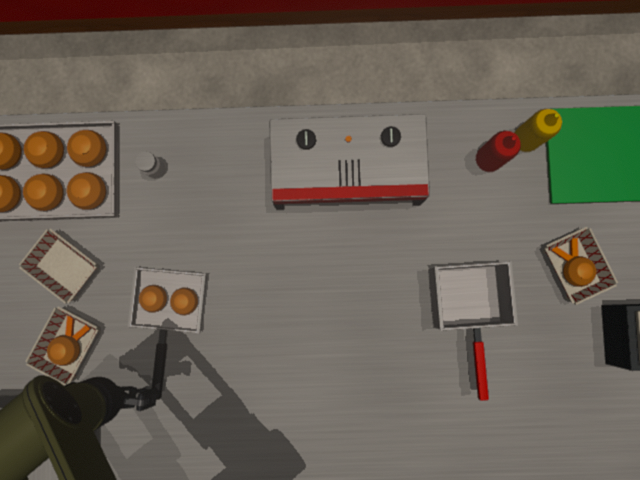

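The side and top views both put the warmer's front edge at x≈0.725, with its centre at y≈-0.051 and yaw≈0. In the picture the gripper is above and just left of the handle at (150,398), which agrees with the readings.

>>> play_rows([
  [3,-22,0,0],
  [0,0,0,0],
  [0,0,25,0],
  [0,0,30,0],
  [0,0,30,0],
  [0,0,18,0],
  [0,0,10,0],
  [0,0,0,0],
  [0,0,0,0],
  [0,0,0,0],
])

```text
time_s: 2.45
position: [0.3868, 0.3433, 0.012]
orientation: [0.191, 3.134, 0.003]
ft_force: [-0.2, -0.6, 0.1]
gripper_width: 0.086
gripper_force: 0.0
```

Run:
```python
from h import *
np.set_printoptions(precision=4,suppress=True)
rel((.385,.3415,.010),-7)
cv2.imwrite('pics/side2.png',cv2.resize(cam('side')['color'][330:480,380:640],None,fx=3,fy=3))
```

```text
pos [0.3868 0.3433 0.012 ] tool x [-0.9926  0.1215 -0.002 ] z [ 0.0023  0.0017 -1.    ] shift [ 1.5856 -1.9651  1.9683] turn 0.020310790969602976 j [ 0.64  0.44  1.86  0.    0.85 -0.8 ] F [-0.2271 -0.5647  0.0696] w 0.08597697461748614 t 2.45
```

View pics/side2.png

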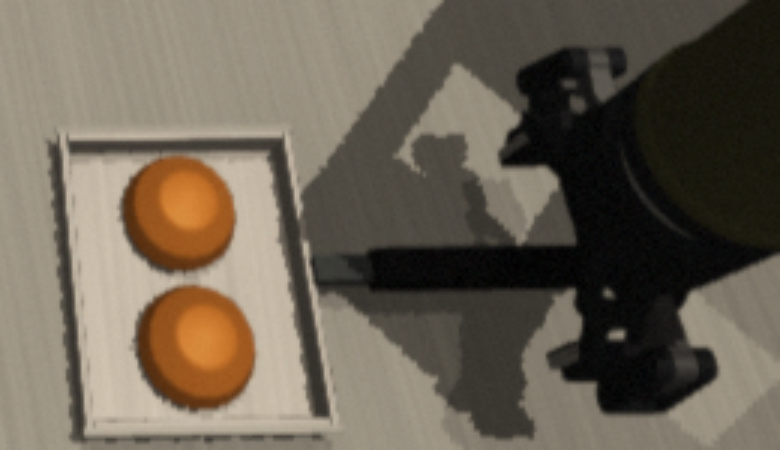

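The fingers straddle the handle, with tips at crop (510,150) and (560,360) and the handle at row 268. Closing.

>>> play_rows([
  [0,-2,1,0],
  [0,0,0,0],
  [0,0,0,0],
  [0,0,0,0],
  [0,0,0,0],
  [0,0,0,0],
  [0,0,0,0],
  [0,0,0,0],
  [0,0,0,0],
  [0,0,0,0],
  [0,0,0,0],
  [0,0,0,0],
], fingers=-1, force=50)

```text
time_s: 3.7
position: [0.3855, 0.3403, 0.0097]
orientation: [0.192, 3.136, 0.0]
ft_force: [-0.1, 0.5, -0.1]
gripper_width: -0.0001
gripper_force: 0.0
```

Run:
```python
from h import *
np.set_printoptions(precision=4,suppress=True)
rel((.46,-.051,.011),0)
```

```text
pos [0.3855 0.3403 0.0097] tool x [-0.9926  0.1218 -0.    ] z [ 0.  0. -1.] shift [-121.5728 -379.2748   -1.2837] turn -6.997533601790153 j [ 0.64  0.44  1.86  0.    0.84 -0.81] F [-0.1373  0.4857 -0.1494] w -0.0001344968460533064 t 3.7
```

The fingers shut fully with no grip force, so the grasp missed. I'll look at why.

Run:
```python
from h import *
np.set_printoptions(precision=4,suppress=True)
s,t=cam('side'),cam('top')
a=cv2.resize(s['color'][330:480,420:640],None,fx=2,fy=2);b=cv2.resize(t['color'][255:410,100:250],None,fx=2.3,fy=2.3)
H=max(a.shape[0],b.shape[0]);p=lambda i:cv2.copyMakeBorder(i,0,H-i.shape[0],0,0,0)
cv2.imwrite('pics/c3.png',np.hstack([p(a),p(b)]))
for P in((.3855,.3403,.01),(.3855,.3403,.03),(.349,.3455,.03)):
  for d in(s,t):print(P,cv2.projectPoints(np.array([P]),np.array(d['rvec']),d['t'],d['mtx'],None)[0].ravel())
```

```text
(0.3855, 0.3403, 0.01) [546.0438 421.0357]
(0.3855, 0.3403, 0.01) [160.975  378.3775]
(0.3855, 0.3403, 0.03) [550.9552 418.1432]
(0.3855, 0.3403, 0.03) [158.3071 379.7507]
(0.349, 0.3455, 0.03) [575.8981 418.4216]
(0.349, 0.3455, 0.03) [155.7914 398.4518]
```

View pics/c3.png

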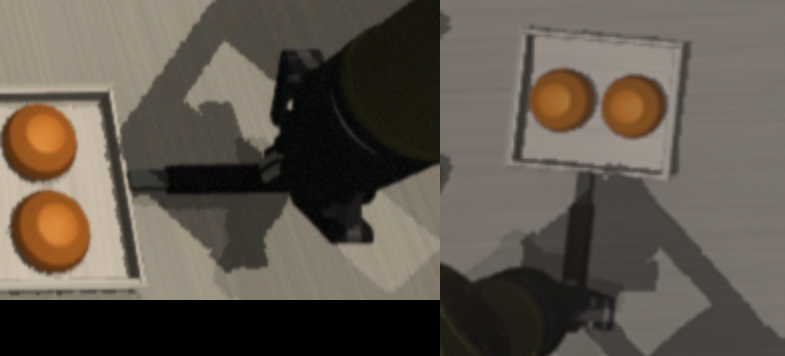

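The picture is ambiguous: the fingers look as if they are on the handle at side crop (275,165), but the gripper reads shut. A small pull back along the handle will settle it, because the pan follows only if it is gripped.

>>> play_rows([
  [4,0,0,0],
  [4,0,0,0],
  [2,0,0,0],
  [0,0,0,0],
  [0,0,0,0],
])

```text
time_s: 4.3
position: [0.3755, 0.3416, 0.0098]
orientation: [0.191, 3.136, 0.0]
ft_force: [-0.8, 0.8, -0.4]
gripper_width: 0.0003
gripper_force: 0.0
```

```bash
cat >> h.py <<'E'
def buns(s,t,sb,tb):
    bs=sorted(map(cen,blobs(mask(s,'orange',sb))[:2]),key=lambda p:p[1]);bt=sorted(map(cen,blobs(mask(t,'orange',tb))[:2]),key=lambda p:-p[0])
    X=[tri(s,a,t,b) for a,b in zip(bs,bt)];d=X[1]-X[0];print('buns px',bs,bt,'mid',(X[0]+X[1])/2,'yaw',np.degrees(np.arctan2(-d[0],d[1])))
E
python3 - <<'E'
from h import *
np.set_printoptions(precision=4,suppress=True)
s,t=cam('side'),cam('top');buns(s,t,(400,370,500,475),(130,270,210,330))
rel((.46,-.051,.011),0)
E
```

```text
buns px [array([439.3529, 400.6966]), array([445.0586, 445.2911])] [array([183.3554, 301.0587]), array([152.1526, 298.3529])] mid [0.5442 0.3233 0.0183] yaw -6.688860100982732
pos [0.3757 0.3416 0.0097] tool x [-0.9926  0.1217 -0.0002] z [ 0.0002  0.0001 -1.    ] shift [-131.428  -379.381    -1.2756] turn -6.98998872045523 j [ 0.65  0.43  1.88 -0.    0.83 -0.79] F [ 0.7688 -0.1963 -0.0939] w -0.00013616410126842074 t 4.4
```

The pan did not move, so the fingers shut clear of the handle. An enlarged, brightened look at the fingertips in both views should show where they really are.

Run:
```python
from h import *
s,t=cam('side'),cam('top')
g=lambda i:(255*(i/255.)**.45).astype('uint8')
a=cv2.resize(g(s['color'][370:470,530:630]),None,fx=4,fy=4,interpolation=cv2.INTER_CUBIC);b=cv2.resize(g(t['color'][330:430,110:210]),None,fx=4,fy=4,interpolation=cv2.INTER_CUBIC)
for i,d,o in((a,s,(530,370)),(b,t,(110,330))):
    p=cv2.projectPoints(np.array([[.3757,.3416,.0097]]),np.array(d['rvec']),d['t'],d['mtx'],None)[0].ravel()
    cv2.drawMarker(i,tuple(int(v) for v in (p-o)*4),(0,255,0),0,10)
cv2.imwrite('pics/c4.png',np.hstack([a,b]))
```

```text
(no output)
```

View pics/c4.png

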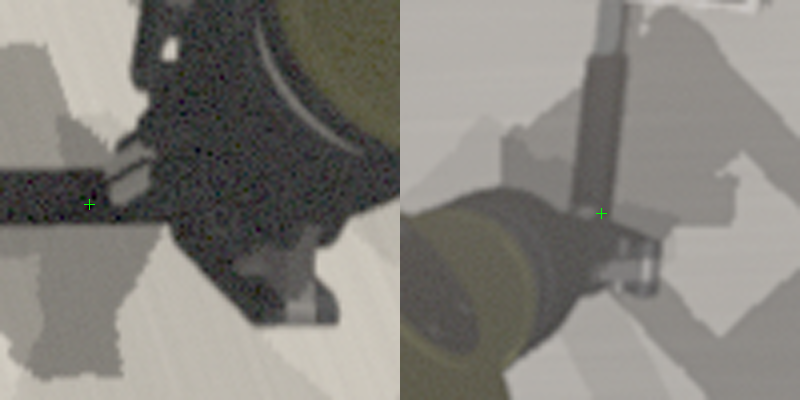

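The shut fingertips show at side pixel (557,415), while the reported TCP projects to (552,421). So they really stand about 30 mm higher than reported, and they closed above the handle. I'll back off behind the handle's end and feel for the worktop gently to get the true height offset.

>>> play_rows([
  [25,0,0,0],
  [25,0,0,0],
  [0,0,0,0],
  [0,0,5,0],
  [0,0,5,0],
  [0,0,2,0],
  [0,0,0,0],
  [0,0,0,0],
])

```text
time_s: 5.3
position: [0.3264, 0.3475, -0.0025]
orientation: [-0.193, -3.136, 0.0]
ft_force: [-0.1, -0.3, 0.1]
gripper_width: 0.0002
gripper_force: 0.0
```

Run:
```python
from h import *
np.set_printoptions(precision=4,suppress=True)
s,t=cam('side'),cam('top');buns(s,t,(400,370,500,475),(130,270,210,330))
rel((.325,.347,-.01),-7)
```

```text
buns px [array([439.3818, 400.665 ]), array([445.0761, 445.2994])] [array([183.3269, 301.0386]), array([152.0331, 298.375 ])] mid [0.5442 0.3234 0.0187] yaw -6.659671802821162
pos [ 0.3263  0.3476 -0.0023] tool x [-0.9925  0.1223 -0.0001] z [ 0.0001  0.0001 -1.    ] shift [ 1.2647 -0.7156  7.6827] turn -0.02228046786012783 j [ 0.73  0.42  1.95 -0.    0.77 -0.72] F [ 0.5632  0.3538 -0.0588] w 0.00022151203981400636 t 5.4
```

Reported z is now -2 mm with no contact, which confirms the offset. I'll keep feeling downward.

>>> play_rows([
  [0,0,3,0],
  [0,0,3,0],
  [0,0,0,0],
  [0,0,2,0],
  [0,0,0,0],
  [0,0,0,0],
])

```text
time_s: 6.0
position: [0.3259, 0.3476, -0.0104]
orientation: [-0.192, -3.136, 0.0]
ft_force: [0.9, 0.1, 0.8]
gripper_width: -0.0
gripper_force: 0.0
```

>>> play_rows([
  [0,0,2,0],
  [0,0,0,0],
  [0,0,2,0],
  [0,0,0,0],
])

```text
time_s: 6.4
position: [0.3258, 0.3474, -0.0145]
orientation: [-0.192, -3.135, 0.0]
ft_force: [0.2, 0.1, 0.3]
gripper_width: -0.0002
gripper_force: 0.0
```

>>> play_rows([
  [0,0,2,0],
  [0,0,0,0],
  [0,0,2,0],
  [0,0,0,0],
])

```text
time_s: 6.8
position: [0.3259, 0.3475, -0.0185]
orientation: [-0.192, -3.135, 0.0]
ft_force: [-0.8, 0.1, 0.4]
gripper_width: -0.0001
gripper_force: 0.0
```

>>> play_rows([
  [0,0,2,0],
  [0,0,0,0],
])

```text
time_s: 7.0
position: [0.3259, 0.3475, -0.0205]
orientation: [-0.192, -3.135, 0.0]
ft_force: [0.4, 0.3, -1.1]
gripper_width: 0.0002
gripper_force: 0.0
```

>>> play_rows([
  [0,0,2,0],
  [0,0,0,0],
])

```text
time_s: 7.2
position: [0.3259, 0.3474, -0.0225]
orientation: [-0.192, -3.135, 0.0]
ft_force: [0.4, -0.3, -0.7]
gripper_width: 0.0002
gripper_force: 0.0
```

>>> play_rows([
  [0,0,1.5,0],
  [0,0,0,0],
])

```text
time_s: 7.4
position: [0.3259, 0.3475, -0.024]
orientation: [-0.192, -3.135, 0.0]
ft_force: [0.0, -0.5, 0.3]
gripper_width: 0.0002
gripper_force: 0.0
```

>>> play_rows([
  [0,0,1.5,0],
  [0,0,0,0],
])

```text
time_s: 7.6
position: [0.3259, 0.3475, -0.0254]
orientation: [-0.192, -3.136, 0.0]
ft_force: [-0.4, -1.0, 0.2]
gripper_width: 0.0001
gripper_force: 0.0
```

Run:
```python
from h import *
s,t=cam('side'),cam('top')
g=lambda i:(255*(i/255.)**.45).astype('uint8')
a=cv2.resize(g(s['color'][370:470,540:640]),None,fx=4,fy=4,interpolation=cv2.INTER_CUBIC);b=cv2.resize(g(t['color'][350:450,110:210]),None,fx=4,fy=4,interpolation=cv2.INTER_CUBIC)
P=ctrl.observe()['position'];print(P)
for i,d,o in((a,s,(540,370)),(b,t,(110,350))):
  for z,c in((0,(0,255,0)),(.03,(0,0,255))):
    p=cv2.projectPoints(np.array([[P[0],P[1],z]]),np.array(d['rvec']),d['t'],d['mtx'],None)[0].ravel()
    cv2.drawMarker(i,tuple(int(v) for v in (p-o)*4),c,0,10)
cv2.imwrite('pics/c5.png',np.hstack([a,b]))
```

```text
[ 0.32594771  0.34751606 -0.02534363]
```

View pics/c5.png

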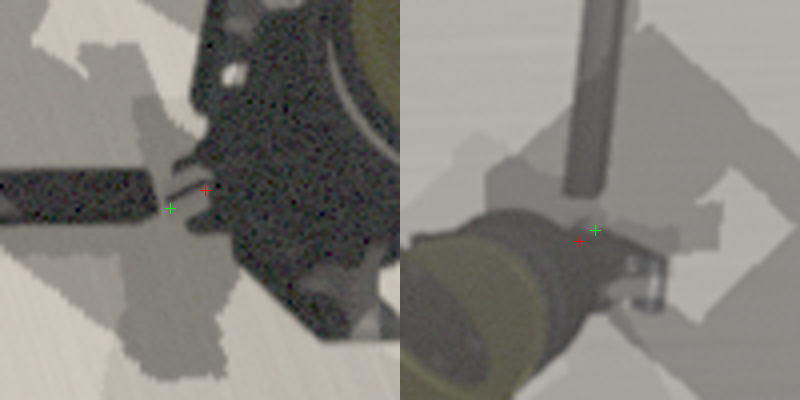

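The shut tips are at crop (165,202), almost on the z=0 marker at (170,208), so the worktop is a few mm below.

>>> play_rows([
  [0,0,1,0],
  [0,0,0,0],
])

```text
time_s: 7.9
position: [0.326, 0.3475, -0.0264]
orientation: [-0.192, -3.136, 0.0]
ft_force: [-0.1, 0.4, 0.6]
gripper_width: -0.0001
gripper_force: 0.0
```

>>> play_rows([
  [0,0,1,0],
  [0,0,0,0],
])

```text
time_s: 8.1
position: [0.3259, 0.3475, -0.0274]
orientation: [-0.192, -3.136, 0.0]
ft_force: [0.5, 0.9, -0.5]
gripper_width: 0.0
gripper_force: 0.0
```

>>> play_rows([
  [0,0,1,0],
  [0,0,0,0],
])

```text
time_s: 8.3
position: [0.3259, 0.3475, -0.0284]
orientation: [-0.192, -3.136, 0.0]
ft_force: [-0.3, -1.0, 0.7]
gripper_width: 0.0001
gripper_force: 0.0
```

>>> play_rows([
  [0,0,1,0],
  [0,0,0,0],
])

```text
time_s: 8.5
position: [0.3259, 0.3475, -0.0294]
orientation: [-0.192, -3.136, 0.0]
ft_force: [-0.2, -0.4, 0.4]
gripper_width: -0.0002
gripper_force: 0.0
```

>>> play_rows([
  [0,0,1,0],
  [0,0,0,0],
])

```text
time_s: 8.7
position: [0.3259, 0.3475, -0.0304]
orientation: [-0.192, -3.136, 0.0]
ft_force: [-0.4, -0.1, -0.7]
gripper_width: -0.0
gripper_force: 0.0
```

>>> play_rows([
  [0,0,1,0],
  [0,0,0,0],
])

```text
time_s: 8.9
position: [0.3259, 0.3475, -0.0314]
orientation: [-0.192, -3.136, 0.0]
ft_force: [-0.3, -0.4, -0.5]
gripper_width: 0.0003
gripper_force: 0.0
```

>>> play_rows([
  [0,0,1,0],
  [0,0,0,0],
])

```text
time_s: 9.1
position: [0.3259, 0.3475, -0.0324]
orientation: [-0.192, -3.136, 0.0]
ft_force: [-0.4, 0.4, 1.0]
gripper_width: 0.0002
gripper_force: 0.0
```

>>> play_rows([
  [0,0,1,0],
  [0,0,0,0],
])

```text
time_s: 9.3
position: [0.3259, 0.3475, -0.0334]
orientation: [-0.192, -3.136, 0.0]
ft_force: [0.1, -0.1, 0.4]
gripper_width: -0.0001
gripper_force: 0.0
```

No contact down to a reported -33 mm, and the view gives an offset of about 35–40 mm. A reported z of -29 mm therefore puts the pads on the handle, clear of the worktop. I'll open here, slide forward astride the handle and close.

>>> play_rows([
  [0,0,-2,0],
  [0,0,-2,0],
  [0,0,0,0],
  [0,0,0,0],
  [0,0,0,0],
  [0,0,0,0],
  [0,0,0,0],
  [0,0,0,0],
  [-10,1,0,0],
  [-15,1,0,0],
  [-15,1,0,0],
  [-15,1,0,0],
  [-5,0,0,0],
  [0,0,0,0],
  [0,0,0,0],
], fingers=1)

```text
time_s: 10.8
position: [0.3856, 0.3437, -0.0295]
orientation: [-0.193, -3.135, 0.001]
ft_force: [-1.2, 1.1, 0.8]
gripper_width: 0.0856
gripper_force: 0.0
```

>>> play_rows([
  [0,0,0,0],
  [0,0,0,0],
  [0,0,0,0],
  [0,0,0,0],
  [0,0,0,0],
  [0,0,0,0],
  [0,0,0,0],
  [0,0,0,0],
  [0,0,0,0],
  [0,0,0,0],
], fingers=-1, force=40)

```text
time_s: 11.8
position: [0.3855, 0.3439, -0.0293]
orientation: [-0.192, -3.135, 0.001]
ft_force: [-2.2, -2.4, 3.4]
gripper_width: 0.0176
gripper_force: 40.9
```

Run:
```python
from h import *
np.set_printoptions(precision=4,suppress=True)
s,t=cam('side'),cam('top');buns(s,t,(400,370,500,475),(130,270,210,330))
rel((.45,-.051,-.029),0)
```

```text
buns px [array([439.75  , 400.7871]), array([444.6377, 445.4871])] [array([183.3066, 301.3046]), array([152.1029, 297.9367])] mid [0.5444 0.3235 0.0183] yaw -7.860374755738291
pos [ 0.3855  0.3439 -0.0293] tool x [-0.9925  0.122   0.0008] z [-0.0008 -0.0005 -1.    ] shift [-112.1741 -384.0836   -0.21  ] turn -7.008289510767682 j [ 0.65  0.5   1.89  0.    0.75 -0.8 ] F [-2.8426 -1.9017  2.7177] w 0.017099784567939272 t 11.9
```

The handle is gripped (17.6 mm, 41 N). Next I'll straighten the pan and slide it sideways in front of the warmer.

>>> play_rows([
  [0,-6,0,-1],
  [0,-12,0,-1.5],
  [0,-16,0,-1.5],
  [0,-18,0,-1.5],
  [0,-20,0,-1.5],
  [-3,-22,0,-0.9],
  [-5,-22,0,0],
  [-5,-22,0,0],
  [-5,-22,0,0],
  [-5,-22,0,0],
  [-5,-22,0,0],
  [-5,-22,0,0],
  [-5,-22,0,0],
  [-5,-22,0,0],
  [-5,-22,0,0],
  [-5,-22,0,0],
  [-5,-20,0,0],
  [-4,-16,0,0],
  [0,-10,0,0],
  [0,-4,0,0],
])

```text
time_s: 13.9
position: [0.4485, -0.0194, -0.0292]
orientation: [-0.025, 3.14, -0.0]
ft_force: [0.5, 3.2, 1.3]
gripper_width: 0.0176
gripper_force: 40.0
```

Run:
```python
from h import *
np.set_printoptions(precision=4,suppress=True)
s,t=cam('side'),cam('top');buns(s,t,(300,150,480,475),(180,220,430,360))
rel((.45,-.051,-.029),0)
```

```text
Traceback (most recent call last):
  File "h.py", line 41, in buns
    X=[tri(s,a,t,b) for a,b in zip(bs,bt)];d=X[1]-X[0];print('buns px',bs,bt,'mid',(X[0]+X[1])/2,'yaw',np.degrees(np.arctan2(-d[0],d[1])))
                                             ~^^^
IndexError: list index out of range
```

```bash
cat >> h.py <<'E'
def bt(d,box,z=.0185,amin=40):
    X=[plane(d,cen(c),z) for c in blobs(mask(d,'orange',box),amin)];
    for c,x in zip(blobs(mask(d,'orange',box),amin),X):print(cen(c),cv2.contourArea(c),x[:2])
    if len(X)>1:
        a,b=sorted(X[:2],key=lambda p:p[1]);v=b-a;print('mid',(a+b)/2,'yaw',np.degrees(np.arctan2(-v[0],v[1])))
E
python3 - <<'E'
from h import *
np.set_printoptions(precision=4,suppress=True)
rel((.45,-.051,-.029),0)
bt(cam('top'),(180,210,450,380));bt(cam('side'),(300,100,520,475))
E
```

```text
pos [ 0.4483 -0.0192 -0.0292] tool x [-0.9999 -0.0155 -0.0015] z [ 0.0015 -0.0006 -1.    ] shift [ -1.1872 -31.8049  -0.1736] turn 0.8852332833228616 j [-0.14  0.44  2.04 -0.    0.66 -1.72] F [ 0.3421 -1.2574  0.8992] w 0.017471640296369703 t 14.0
[349.1987 262.6853] 491.5 [ 0.6086 -0.0491]
[317.893  263.8306] 489.0 [0.6082 0.0149]
mid [ 0.6084 -0.0171  0.0185] yaw 0.40234404176450295
[362.7818 237.004 ] 1291.5 [ 0.6078 -0.0168]
```

The pan is at (0.608, -0.017) with yaw about 0.3°, and both views agree. I'll line it up with the warmer's middle and push most of the way in.

>>> play_rows([
  [0,-8,0,0.2],
  [0,-14,0,0],
  [0,-9,0,0],
  [0,-3,0,0],
  [-5,0,0,0],
  [-10,-0.1,0,0],
  [-15,-0.2,0,0],
  [-15,-0.2,0,0],
  [-15,-0.2,0,0],
  [-15,-0.2,0,0],
  [-15,-0.2,0,0],
  [-15,-0.2,0,0],
  [-10,-0.1,0,0],
  [-5,-0.1,0,0],
  [0,0,0,0],
  [0,0,0,0],
])

```text
time_s: 15.7
position: [0.5682, -0.0526, -0.0296]
orientation: [-0.019, 3.141, 0.0]
ft_force: [-0.5, 0.8, -0.3]
gripper_width: 0.0172
gripper_force: 40.0
```

Run:
```python
from h import *
np.set_printoptions(precision=4,suppress=True)
s,t=cam('side'),cam('top')
rel((.6245,-.051,-.029),0)
c=[plane(t,p,.03) for p in((137.1,268.1),(205.1,273.9),(198.6,331.6),(130.9,325.6))];print('rim centre at start',np.mean(c,0))
a=t['color'][170:350,260:440];b=s['color'][120:300,260:440]
cv2.imwrite('pics/c6.png',cv2.resize(np.hstack([b,a]),None,fx=2.2,fy=2.2,interpolation=cv2.INTER_CUBIC))
```

```text
pos [ 0.5682 -0.0527 -0.0295] tool x [-0.9999 -0.0121 -0.0005] z [ 0.0005  0.     -1.    ] shift [-56.3183   0.9738  -0.462 ] turn 0.6925594661630043 j [-0.17  0.55  1.77  0.    0.82 -1.75] F [-0.0043  0.4621 -1.7053] w 0.017460716372861555 t 15.8
rim centre at start [0.5442 0.3201 0.03  ]
```

View pics/c6.png

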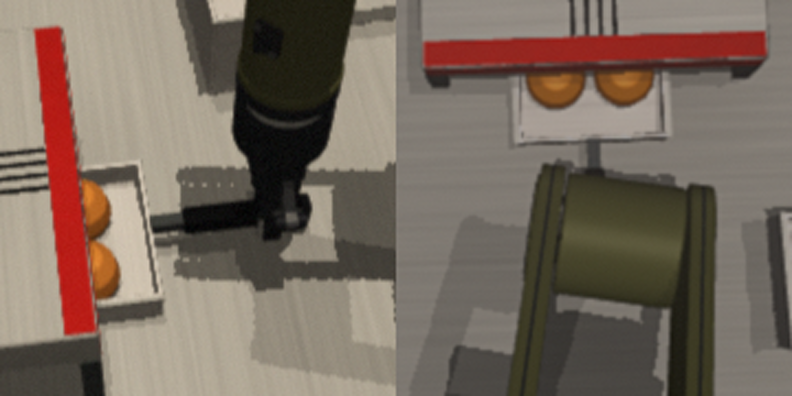

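The side crop shows the pan's front rim from (142,162) to (162,303); the top crop shows it from (513,142) to (670,136). The hood clears the buns. Turning the rim corners into positions.

Run:
```python
from h import *
np.set_printoptions(precision=4,suppress=True)
s,t=cam('side'),cam('top')
T=[(313.2,234.5),(384.5,231.8)];S=[(333.6,257.7),(324.5,193.6)]
for d,P in((t,T),(s,S)):
    a=[plane(d,p,.03) for p in P];v=a[0]-a[1];print(a,'mid',(a[0]+a[1])/2,'yaw',np.degrees(np.arctan2(-v[0],v[1])))
print([tri(s,q,t,p) for p,q in zip(T,S)])
c=t['color'].astype(int)
for x in (325,335,363,373): print(x,c[222:242,x,1].tolist(),plane(t,(x,232),.03)[:2])
c=s['color'].astype(int)
for y in (205,215,235,245): print(y,c[y,318:340,1].tolist(),plane(s,(328,y),.03)[:2])
for d,box in((t,(300,195,400,225)),(s,(290,190,320,265))):bt(d,box,.0185,20)
```

```text
[array([0.6676, 0.0226, 0.03  ]), array([ 0.6687, -0.1224,  0.03  ])] mid [ 0.6682 -0.0499  0.03  ] yaw 0.44070035455741297
[array([0.6686, 0.0261, 0.03  ]), array([ 0.6666, -0.1175,  0.03  ])] mid [ 0.6676 -0.0457  0.03  ] yaw -0.7839108765022929
[array([0.6681, 0.0227, 0.0239]), array([ 0.668 , -0.1227,  0.024 ])]
325 [157, 158, 158, 157, 158, 158, 158, 157, 157, 150, 134, 135, 92, 84, 117, 124, 123, 122, 121, 120] [ 0.672  -0.0016]
335 [157, 158, 158, 156, 158, 159, 158, 157, 157, 154, 148, 143, 84, 75, 117, 125, 123, 123, 122, 120] [ 0.6714 -0.0219]
363 [160, 162, 160, 161, 160, 158, 159, 159, 157, 155, 147, 86, 77, 117, 124, 122, 120, 120, 120, 121] [ 0.6696 -0.0788]
373 [160, 159, 160, 160, 159, 158, 159, 149, 125, 131, 95, 81, 115, 124, 122, 121, 120, 122, 122, 123] [ 0.669  -0.0991]
205 [188, 190, 186, 148, 102, 96, 187, 190, 160, 165, 166, 165, 168, 168, 168, 168, 168, 167, 161, 162, 163, 166] [ 0.6634 -0.0897]
215 [195, 191, 193, 194, 185, 119, 84, 100, 182, 189, 169, 169, 164, 163, 164, 165, 163, 167, 170, 162, 160, 158] [ 0.6664 -0.0667]
235 [194, 192, 196, 193, 195, 193, 192, 195, 186, 109, 93, 180, 180, 142, 143, 142, 141, 139, 140, 143, 155, 155] [ 0.6722 -0.0226]
245 [195, 196, 194, 193, 196, 194, 191, 191, 194, 196, 183, 96, 98, 188, 191, 170, 169, 167, 165, 164, 160, 134] [ 0.675  -0.0014]
[332.396  209.6937] 290.0 [ 0.7188 -0.0182]
[363.4787 208.3802] 277.5 [ 0.7196 -0.0822]
mid [ 0.7192 -0.0502  0.0185] yaw 0.6650817848230637
[304.4783 228.784 ] 464.5 [ 0.7134 -0.0493]
```

Front wall at x≈0.668, y≈-0.050, yaw≈0. The warmer's edge is at 0.725, so 57 mm remain.

>>> play_rows([
  [-4,0,0,0],
  [-8,-0.2,0,0],
  [-10,-0.2,0,0],
  [-10,-0.1,0,0],
  [-10,-0.1,0,0],
  [-8,-0.1,0,0],
  [-5,0,0,0],
  [-2,0,0,0],
  [0,0,0,0],
  [0,0,0,0],
  [0,0,0,0],
])

```text
time_s: 17.0
position: [0.6256, -0.0527, -0.0293]
orientation: [-0.019, 3.14, -0.0]
ft_force: [1.3, -0.7, -2.2]
gripper_width: 0.0176
gripper_force: 39.6
```

Run:
```python
from h import *
np.set_printoptions(precision=4,suppress=True)
s,t=cam('side'),cam('top')
rel((.6245,-.051,-.029),0)
c=t['color'].astype(int)
for x in (325,335,363,373): print(x,c[190:212,x,2].tolist(),c[190:212,x,1].tolist(),plane(t,(x,205),.03)[:2],plane(t,(x,198),.125)[:2])
c=s['color'].astype(int)
for y in (205,215,235,245): print(y,c[y,282:310,2].tolist(),c[y,282:310,1].tolist(),plane(s,(297,y),.03)[:2])
```

```text
pos [ 0.6254 -0.0527 -0.0292] tool x [-0.9999 -0.0121 -0.0008] z [ 0.0008 -0.0001 -1.    ] shift [ 0.8616  1.7322 -0.2275] turn 0.6958716764526116 j [-0.15  0.6   1.64  0.    0.9  -1.73] F [ 1.3821 -0.3825 -2.7206] w 0.017612118142206357 t 17.1
325 [154, 154, 155, 156, 155, 155, 155, 151, 129, 99, 80, 66, 65, 74, 97, 123, 80, 52, 55, 59, 61, 62] [36, 37, 36, 37, 38, 36, 34, 39, 60, 79, 50, 28, 44, 67, 92, 115, 75, 48, 51, 56, 58, 58] [ 0.7274 -0.0033] [ 0.7272 -0.0035]
335 [155, 154, 154, 153, 153, 155, 154, 147, 116, 93, 69, 65, 68, 75, 100, 131, 86, 57, 74, 83, 86, 91] [37, 36, 36, 35, 36, 36, 34, 39, 53, 59, 38, 35, 50, 69, 94, 123, 79, 53, 69, 78, 82, 87] [ 0.7268 -0.0237] [ 0.7266 -0.0224]
363 [151, 151, 151, 154, 154, 154, 145, 117, 99, 74, 64, 68, 75, 102, 133, 89, 76, 104, 111, 110, 116, 125] [35, 35, 33, 37, 34, 33, 38, 56, 68, 41, 30, 46, 69, 97, 127, 83, 71, 99, 106, 103, 109, 118] [ 0.725  -0.0808] [ 0.7249 -0.0752]
373 [151, 151, 151, 151, 152, 152, 142, 98, 78, 65, 63, 68, 72, 78, 85, 75, 89, 108, 110, 112, 125, 129] [35, 35, 36, 36, 34, 34, 41, 50, 46, 31, 33, 50, 66, 
[... 530 characters left out ...]
0, 28, 29, 30, 32, 27, 28, 31, 28, 27, 34, 59, 86, 132, 139, 160, 163, 162, 163, 164, 161, 163, 163, 163] [ 0.7244 -0.0746]
235 [185, 183, 182, 180, 185, 185, 185, 185, 186, 185, 186, 185, 185, 184, 185, 185, 182, 167, 120, 85, 106, 108, 115, 113, 113, 115, 113, 112] [175, 174, 168, 128, 48, 29, 29, 28, 30, 29, 29, 27, 27, 28, 28, 29, 41, 79, 76, 74, 102, 102, 109, 109, 106, 106, 107, 107] [ 0.7287 -0.0302]
245 [180, 181, 182, 184, 182, 187, 187, 186, 187, 186, 188, 188, 185, 187, 186, 186, 187, 185, 169, 139, 156, 153, 155, 178, 180, 181, 170, 137] [171, 172, 174, 170, 127, 47, 27, 30, 29, 31, 31, 30, 26, 30, 26, 30, 31, 38, 74, 114, 117, 141, 146, 167, 172, 172, 163, 129] [ 0.7308 -0.0089]
```

The pan's front wall is at x≈0.7257 against about 0.725 for the warmer edge, centred and straight. Letting go and backing off along the handle, then up.

>>> play_rows([
  [0,0,0,0],
  [0,0,0,0],
  [0,0,0,0],
  [0,0,0,0],
  [0,0,0,0],
  [0,0,0,0],
  [0,0,0,0],
  [0,0,0,0],
  [10,0,0,0],
  [20,0,0,0],
  [20,0,0,0],
  [20,0,0,0],
  [20,0,0,0],
  [0,0,-20,0],
  [0,0,-30,0],
  [0,0,-30,0],
  [0,0,-30,0],
  [0,0,0,0],
  [0,0,0,0],
], fingers=1)

```text
time_s: 19.0
position: [0.5347, -0.0538, 0.0813]
orientation: [-0.019, 3.14, -0.0]
ft_force: [-1.0, -0.2, 1.0]
gripper_width: 0.0856
gripper_force: 0.0
```

Run:
```python
from h import *
np.set_printoptions(precision=4,suppress=True)
s,t=cam('side'),cam('top')
rel((.6245,-.051,-.029),0)
c=t['color'].astype(int)
for x in (325,335,363,373): print(x,c[196:212,x,2].tolist())
for d,box in((s,(300,160,420,280)),(t,(320,200,380,300))):
    b=blobs(mask(d,'black',box));print([[plane(d,p,.03)[:2] for p in ends(k)] for k in b[:2]])
for d,box in((s,(410,80,480,120)),(t,(465,330,495,405))):
    print('deep',[plane(d,p,.08) for p in ends(blobs(mask(d,'red',box))[0])])
cv2.imwrite('pics/c7.png',np.hstack([s['color'][120:420,200:600],cv2.resize(t['color'][110:410,220:540],(320,300))]))
```

```text
pos [ 0.5334 -0.0535  0.0797] tool x [-0.9999 -0.0122  0.0024] z [-0.0024  0.0004 -1.    ] shift [-91.3487   1.3862 108.4468] turn 0.6995386685359932 j [-0.18  0.37  1.74 -0.    1.04 -1.76] F [-0.0405  0.5654 -0.2321] w 0.08518497849493385 t 19.1
325 [149, 144, 125, 95, 76, 64, 64, 72, 95, 126, 100, 68, 79, 107, 112, 114]
335 [151, 142, 112, 88, 69, 63, 68, 73, 97, 126, 84, 71, 97, 107, 108, 112]
363 [140, 113, 95, 72, 62, 67, 73, 100, 130, 86, 73, 103, 108, 106, 111, 123]
373 [137, 96, 76, 65, 63, 65, 69, 84, 97, 80, 88, 105, 106, 109, 120, 124]
[[array([ 0.5867, -0.052 ]), array([ 0.7215, -0.05  ])], [array([ 0.4811, -0.1779]), array([ 0.504 , -0.0752])]]
[[array([ 0.694 , -0.0863]), array([ 0.5295, -0.059 ])], [array([ 0.6078, -0.0191]), array([0.5391, 0.0047])]]
deep [array([ 0.3358, -0.2926,  0.08  ]), array([ 0.3824, -0.2909,  0.08  ])]
deep [array([ 0.4474, -0.2873,  0.08  ]), array([ 0.3392, -0.2919,  0.08  ])]
```

View pics/c7.png

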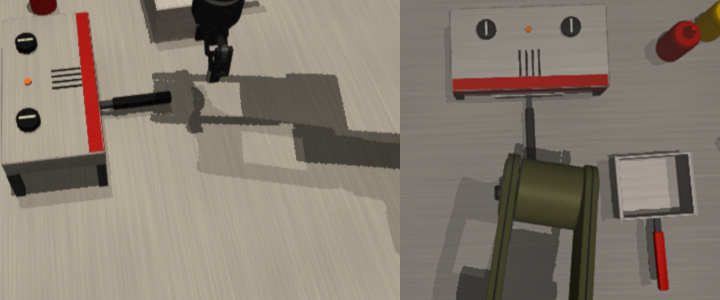

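The picture shows only the handle sticking out of the warmer, straight, from side crop (100,106) to (170,98). The front wall is flush with the edge, the deep pan is untouched and the gripper is clear.

```bash
python3 -c "
from station import ctrl
print(ctrl.hand_in())"
```

```text
the job is handed in; nothing more can be done
None
```

The bun pan is slid in under the middle of the warmer, straight, with its front wall within about 1 mm of the warmer's front edge and only the handle sticking out; I let go, left the deep pan where it stood, and handed the job in at about 19 s.

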